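# Slide the lesson samples into the hinged sample case

## Robot

A 7-joint arm with a two-finger parallel gripper is mounted at the origin on the work surface. World frame = base frame: x ahead of the robot, y to its left, z up, the work surface at z = 0. Lengths are in m, angles in rad, forces in N, time in s.
With the tool pointing down it reaches from about 0.4 to 0.85 m from the base axis. Payload 6.9 kg.
Tool frame: the origin (TCP) lies on the centre line of the jaws, within the pads' length; the fingertips stand 8 mm ahead of it and the grasp point (between the pads) lies 11 mm behind it; z points along the fingers, y is the direction in which the jaws open and shut (so a half turn about z gives the same grasp; the last joint's range is limited). The gripper opens to 85 mm and grips with 20 to 120 N. Pads are 22 mm wide; open, the fingers measure 114 mm over their backs; the gripper's body (76 mm by 85 mm) begins 54 mm behind the grasp point. The pads swing forward as they close: fully open they stand 13 mm farther back than shut.
Start: joints at [1.274, 0.507, -0.238, 1.5, 0.126, 1.149, -0.155], TCP at [0.244, -0.575, 0.239] pointing down, gripper open.
Joint ranges: [-3.08, 3.08], [-0.24, 2.05], [-1.43, 1.35], [0, 2.5], [-1.52, 4.66], [0.17, 1.96], [-2.89, 2.89]. Speed limits (rad/s): [2.39, 2.39, 3.14, 3.14, 3.14, 3.14, 3.14].

## Interface

Orientations are given as [roll, pitch, yaw] about the fixed x, y, z axes, in that order (R = Rz(yaw) Ry(pitch) Rx(roll)).
In Python, from rig import arm, viewer gives the robot as it stands.
- The arm moves only by the tool send_rows, never from a script. Its argument "deltas" is a list of rows, each a list of 5 numbers: the finger opening in m, from 0 to 0.0854, then the shift along the world's x, y, z in m, then the turn about the world's z in rad. A call has 1 to 10 rows; each row shifts and turns the pose as measured when the row begins; what a row does not reach is not made up. A row lasts 1/10 s, in which the tool goes at most 50 mm and 8.59 degrees, less where a joint would pass 70% of its speed; a pose out of reach is approached as far as the arm can. A call with a gripper value outside its range is refused whole. The fingers move at their own pace and stop on an object; "force" is the grip in N (left out, the last holds). Time passes only in rows, so rows that do not move let the fingers close. It gives the time, the measured TCP pose, the force and the opening at its end, in the units of the state.
- arm.get_state(): the state, without advancing time (a new reading comes with each control period).
- viewer.grab_frame(name): name is "side" or "top" or "wrist"; returns a dict with "frame" (400x640x3 uint8, red, green, blue), "fx", "fy", "cx", "cy" (pixels), "k1" (the pictures are not rectified: a ray, as slopes to the right and down, at radius r is drawn at 1 + k1 r^2 times it, then the intrinsics apply), "R" (3x3) and "t" (3): a world point X has camera coordinates R X + t; the wrist camera has in their place "hand_eye" (4x4, takes a point from camera to tool coordinates, whose origin is the TCP and whose axes are the flange's). Camera axes: x right, y down, z forward; pixel columns grow to the right and rows downward; lengths in m; the calibration is good to about 2 mm. A picture is of the moment at which its call begins: read the wrist's pose just before it. There is no depth.
- arm.job_done(): hands the job in, once; it reports no verdict.
The state is a dict: "time": time; "q": joint angles; "joint_vel": joint speeds; "joint_efforts": joint torques, N m; "eef_pos": TCP position; "ee_rot": TCP orientation; "force": force on the tool from outside, world axes, zero at the start; "moment": the same for the moment, N m; "gripper_width": finger opening in m.
Only numpy, scipy, OpenCV 4.12 (cv2) and the standard library are available. Lean on these libraries where they do the work, as an engineer would, in place of code of your own. Each camera call takes 0.05 s, during which the arm holds its last target.

## Task

Lift the lid of the grey sample case back until it rests open on its stop. Then slide the big soil jar, the flat round seed dish and the rectangular seed box along the desk through the open front of the case, without lifting or tipping them, all three far enough in that the lid with its front flap could close again. Leave the lid open, and do not disturb the other things on the desk.

Things in the scene. Friction and masses are not known exactly. Their poses are not given: they have to be found in the camera images.
- case: Grey sample case fixed to the desk, on the robot's left, open front turned roughly to -y. 390 wide (own y), 180 deep (own x, from front to back), 76 high. Walls 5 thick at the sides and back; no front wall, sill or floor: the desk is its floor. Origin: centre of its footprint at desk height; front plane at own x = -90, inner back face at x = +85, inner side faces at y = -190 and +190.
- lid (a joint): Lid angle: 0 shut, 1.8 rad open on its stop. The lid (0.35 kg) is a panel 180 x 390 x 8 on top of the case, hinged along the case's back rim, with a flap 70 high and 4 thick hanging from its front edge that closes the front (case x -90 to -86). Released before it is past upright (about 1.65 rad) it falls shut; beyond, it leans back onto its stop.
- lid_hinge (a point): Middle of the lid's hinge line, which runs along the case's own y at height 76 at own x = +90.
- lid_handle (a point): Middle of the lid's handle: a steel bar about 10 thick, 100 long, parallel to the hinge line, standing 35 above the lid panel near its front edge. Shut: 168 in front of the hinge line and 43 above it. It turns with the lid; on the stop it is 80 behind the hinge line and 154 above it.
- soil_jar: Big closed jar of dark soil with a black cap, standing: 70 diameter, 62 high, about 0.3 kg. Origin: centre of its underside. (The two bystander jars look alike but are smaller: 50 diameter, 50 high.)
- seed_dish: Flat closed white round dish: 84 diameter, 28 high, about 0.18 kg. Origin: centre of its underside.
- seed_box: Closed wooden box: 70 along its own x, 95 along its own y, 42 high, about 0.25 kg. Origin: centre of its underside.
- box_corner0 (a point): Bottom corner of the seed box at own x = -35, y = -47.5.
- box_corner1 (a point): Bottom corner of the seed box at own x = -35, y = +47.5.
- box_corner2 (a point): Bottom corner of the seed box at own x = +35, y = +47.5.
- box_corner3 (a point): Bottom corner of the seed box at own x = +35, y = -47.5.
- small_jar_a: Bystander: small closed jar, 50 diameter, 50 high. Origin: centre of its underside.
- small_jar_b: Bystander: small closed jar, 50 diameter, 50 high. Origin: centre of its underside.
- spoon: Bystander: steel spoon lying on the desk, 170 long along its own x, 20 high. Origin: middle of its length, at desk height.
- marker: Bystander: marker pen lying on the desk, 130 long along its own x, 17 thick. Origin: middle of its length, at desk height.
- eraser: Bystander: dark board eraser lying on the desk, 90 x 40, 26 high. Origin: centre of its underside.
There are look-alikes about, which are no part of the job. What is shaped like the soil_jar but green or yellow is not meant.

How it is judged:
On the way:
1. the lid has been lifted back onto its stop (value of joint lid above 1.72 rad), for 0.2 s.
At the end, for the whole second after the job is handed in: The lid rests open on its stop (above 1.72 rad); the soil jar, the seed dish and the seed box stand upright (within 0.1 rad) on the desk inside the case, between its side walls, every part of each at least 5 mm behind the case's front plane so that the flap could come down, and at rest (value of joint lid above 1.72 rad and x of soil_jar in the frame of case between -0.05 and 0.09 m and y of soil_jar in the frame of case between -0.19 and 0.19 m and x of seed_dish in the frame of case between -0.043 and 0.09 m and y of seed_dish in the frame of case between -0.19 and 0.19 m and x of seed_box in the frame of case between -0.05 and 0.09 m and y of seed_box in the frame of case between -0.19 and 0.19 m and x of each of box_corner0, box_corner1, box_corner2, box_corner3 in the frame of case above -0.085 m and angle between each of soil_jar, seed_dish, seed_box's own z axis and vertical below 0.1 rad and height (world z) of each of soil_jar, seed_dish, seed_box below 0.01 m and linear speed of each of soil_jar, seed_dish, seed_box below 0.02 m/s); the robot touches nothing.
It fails at once if the soil jar, the seed dish or the seed box is lifted more than 25 mm off the desk or tipped more than 0.35 rad (height (world z) of any of soil_jar, seed_dish, seed_box above 0.025 m or angle between any of soil_jar, seed_dish, seed_box's own z axis and vertical above 0.35 rad).
It fails at once if a bystander is moved by more than 30 mm (distance of any of small_jar_a, small_jar_b, spoon, marker, eraser from where it was at the start of the episode above 0.03 m).
It also fails if it takes over 72 s, if anything falls off the work surface, if the arm or the gripper's body presses on something with over 40 N, if the wrist force passes 120 N, or if a joint passes its speed limit or range.

## Working session

There is one attempt and no reset: what is moved stays moved. The work goes in short steps, Python scripts to look and compute and a tool call to move; the robot and the scene stay as the last step left them, time stands still between calls to the robot, and variables do not carry over. Pictures are saved under pics/ and viewed, and the job is handed in when it is done.

Besides the shell and the picture viewer there is one more tool, called after "Call:" by a JSON object that holds its "method" and its "body". send_rows: Moves the arm, as the interface text tells. Its arguments: {"type":"object","properties":{"deltas":{"type":"array"},"force":{"type":"number"}},"required":["deltas"]}

```bash
ls -la; mkdir -p pics; cat > h.py <<'E'
import numpy as np, cv2
from rig import arm, viewer
def grab(n,save=None):
    f=viewer.grab_frame(n)
    if save: cv2.imwrite('pics/'+save,f['frame'][:,:,::-1])
    return f
E
python3 - <<'E'
from h import *
import pickle
s=arm.get_state(); print(s)
for n in ['side','top','wrist']:
    f=grab(n,n+'0.png'); pickle.dump(f,open(n+'0.pkl','wb'))
    print(n,{k:v for k,v in f.items() if k!='frame'})
E
```

```text
total 12
drwxr-xr-x  3 agent agent 4096 Dec  6 04:07 .
drwxr-xr-x 23 root  root  4096 Dec  6 04:06 ..
drwxr-xr-x  2 agent agent 4096 Dec  6 04:07 pics
{'time': 0.0, 'q': array([ 1.2745127 ,  0.5083148 , -0.23747409,  1.5011428 ,  0.12566625,
        1.14885762, -0.15481192]), 'joint_vel': array([-0.00027251, -0.00162585, -0.00114527,  0.00119288, -0.00027176,
       -0.0011499 , -0.00029338]), 'joint_efforts': array([ 3.24128741e-04, -6.20601368e+01, -2.18566842e+00, -2.49654686e+01,
        1.30171952e-02,  1.18850847e-02,  2.91469325e-05]), 'eef_pos': array([ 0.2441394 , -0.57482206,  0.23843874]), 'ee_rot': array([-3.13985203e+00,  2.47821679e-05,  4.01732008e-01]), 'force': array([-0.27241811,  0.03191972,  0.31408535]), 'moment': array([ 0.04444586,  0.02896986, -0.03018794]), 'gripper_width': 0.08581179902449712}
side {'fx': 399.6989929720027, 'fy': 399.6989929720027, 'cx': 316.09315322401284, 'cy': 199.85561575976462, 'k1': 0.031870991509206074, 'R': array([[-0.80791512, -0.58900917, -0.018476  ],
       [-0.29624984,  0.43305475, -0.85129291],
       [ 0.50942045, -0.6822989 
[... 196 characters left out ...]
5513, 'R': array([[-0.01166122, -0.99968614,  0.0221728 ],
       [-0.99830955,  0.01037676, -0.05718719],
       [ 0.05693916, -0.0228022 , -0.99811722]]), 't': array([-0.05602225,  0.58036481,  0.88712658])}
wrist {'fx': 301.57829054453293, 'fy': 301.57829054453293, 'cx': 317.9431206579088, 'cy': 200.86682035395194, 'k1': 0.00607194315268603, 'hand_eye': array([[-6.57622153e-04, -9.57976484e-01, -2.86845991e-01,
         7.29458726e-02],
       [ 9.99999783e-01, -6.19855742e-04, -2.22470551e-04,
        -8.59884112e-06],
       [ 3.53184215e-05, -2.86846075e-01,  9.57976684e-01,
        -1.34949337e-01],
       [ 0.00000000e+00,  0.00000000e+00,  0.00000000e+00,
         1.00000000e+00]])}
```

View pics/top0.png

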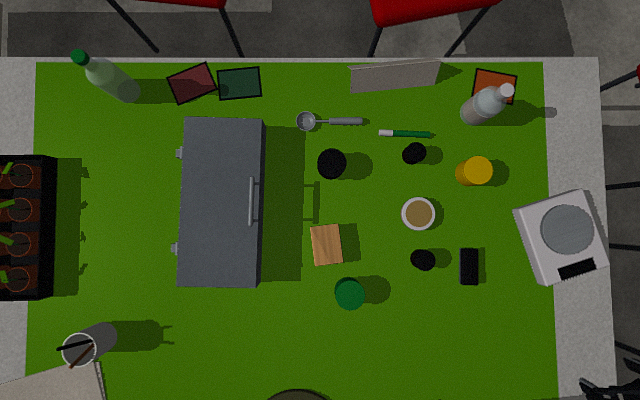

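View pics/side0.png

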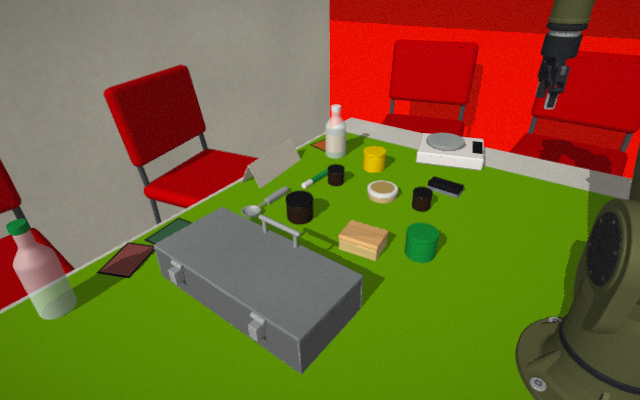

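View pics/wrist0.png

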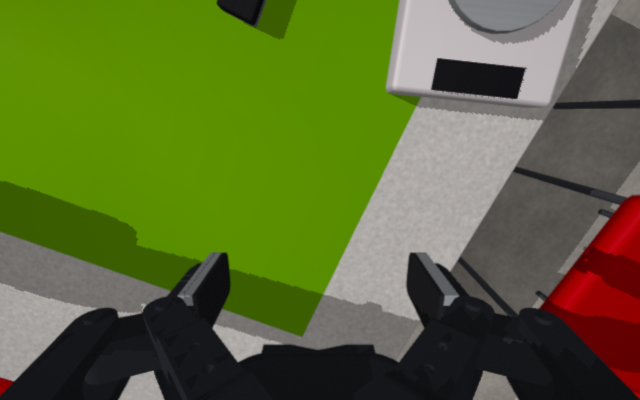

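Top view: the case is at (222,200) with its handle bar at (251,201). Black jar candidates are (331,163), (414,153) and (423,260). The one at (331,163) is the largest, so I take it as the soil jar. The green (350,293) and yellow (475,171) ones are look-alikes. The dish is at (418,213) and the wooden box at (326,244). Next I'll measure these and confirm in an enlarged crop.

```bash
cat >> h.py <<'E'
def rays(f,px,Rc=None,tc=None):
    px=np.asarray(px,float).reshape(-1,1,2)
    K=np.array([[f['fx'],0,f['cx']],[0,f['fy'],f['cy']],[0,0,1]])
    u=cv2.undistortPoints(px,K,np.array([f['k1'],0,0,0.]))[:,0]
    d=np.c_[u,np.ones(len(u))]
    R,t=f['R'],f['t']
    return -R.T@t, d@R
def onz(f,px,z):
    c,d=rays(f,px); return c+d*((z-c[2])/d[:,2])[:,None]
def proj(f,P):
    K=np.array([[f['fx'],0,f['cx']],[0,f['fy'],f['cy']],[0,0,1]])
    return cv2.projectPoints(np.asarray(P,float).reshape(-1,3),cv2.Rodrigues(f['R'])[0],f['t'],K,np.array([f['k1'],0,0,0.]))[0][:,0]
def tri(f1,p1,f2,p2):
    c1,d1=rays(f1,p1);c2,d2=rays(f2,p2);d1=d1[0];d2=d2[0]
    A=np.c_[d1,-d2];s=np.linalg.lstsq(A,c2-c1,rcond=None)[0]
    a=c1+s[0]*d1;b=c2+s[1]*d2
    return (a+b)/2,np.linalg.norm(a-b)
E
python3 - <<'E'
from h import *
import pickle
f=pickle.load(open('top0.pkl','rb'));im=f['frame']
hsv=cv2.cvtColor(im,cv2.COLOR_RGB2HSV)
sv=np.zeros((400,640),np.uint8)
def cont(m,x0,y0,x1,y1,name,z,minA=80):
    mm=np.zeros_like(m);mm[y0:y1,x0:x1]=m[y0:y1,x0:x1]
    mm=cv2.morphologyEx(mm,cv2.MORPH_OPEN,np.ones((3,3)))
    for c in cv2.findContours(mm,cv2.RETR_EXTERNAL,cv2.CHAIN_APPROX_NONE)[0]:
        if cv2.contourArea(c)<minA: continue
        P=onz(f,c[:,0].astype(float),z)[:,:2].astype(np.float32)
        (cx,cy),r=cv2.minEnclosingCircle(P); rect=cv2.minAreaRect(P)
        print(name,'px',c[:,0].mean(0).round(0),'circ',np.round([cx,cy,2*r],4),'rect',np.round(rect[0],4),np.round(rect[1],4),round(rect[2],1))
V=hsv[...,2];S=hsv[...,1];H=hsv[...,0]
print(im[163,331],im[213,418],im[213,405],im[244,326],im[150,220],im[293,350],im[60+100,345])
dark=((V<45)).astype(np.uint8)
cont(dark,300,140,500,290,'dark@62',.062); cont(dark,300,140,500,290,'dark@50',.05)
wood=((H<25)&(S>50)&(V>90)).astype(np.uint8)
cont(wood,290,200,380,280,'wood',.042)
dish=((H<30)&(V>70)|(S<70)&(V>100)).astype(np.uint8)
cont(dish,395,190,445,240,'dish',.028)
grey=((S<75)&(V>40)).astype(np.uint8)
cont(grey,160,100,275,300,'lid',.084)
cont(((H>60)&(H<85)&(S>120)).astype(np.uint8),330,270,370,310,'green',.062)
big=cv2.resize(im[100:310,150:510],None,fx=2.2,fy=2.2,interpolation=cv2.INTER_CUBIC)
cv2.imwrite('pics/top0c.png',big[:,:,::-1])
E
```

```text
[9 1 2] [110  89  47] [125 117 101] [139 100  63] [68 74 78] [19 91 35] [3 3 5]
dark@62 px [423. 259.] circ [ 0.4307 -0.3021  0.06  ] rect [ 0.4301 -0.3012] [0.0569 0.0467] 89.2
dark@62 px [469. 266.] circ [ 0.4147 -0.4119  0.0916] rect [ 0.4147 -0.412 ] [0.0427 0.0846] 88.0
dark@62 px [331. 164.] circ [ 0.6604 -0.0904  0.0741] rect [ 0.6607 -0.0923] [0.0667 0.0695] 89.3
dark@62 px [414. 153.] circ [ 0.6831 -0.289   0.0622] rect [ 0.6855 -0.2879] [0.0557 0.0507] 89.5
dark@50 px [423. 259.] circ [ 0.4294 -0.3057  0.0608] rect [ 0.4287 -0.3049] [0.0577 0.0473] 89.2
dark@50 px [469. 266.] circ [ 0.4131 -0.4171  0.0928] rect [ 0.4131 -0.4172] [0.0433 0.0858] 88.0
dark@50 px [331. 164.] circ [ 0.6623 -0.091   0.0751] rect [ 0.6626 -0.093 ] [0.0676 0.0705] 89.3
dark@50 px [414. 153.] circ [ 0.6853 -0.2925  0.063 ] rect [ 0.6877 -0.2913] [0.0565 0.0514] 89.5
wood px [326. 244.] circ [ 0.4682 -0.0754  0.1122] rect [ 0.4686 -0.0765] [0.0936 0.0682] 6.6
dish px [418. 213.] circ [ 0.54   -0.3036  0.0852] rect [ 0.5413 -0.3036] [0.0821 0.0789] 89.3
lid px [217. 202.] circ [0.5739 0.1674 0.4247] rect [0.574  0.1757] [0.1933 0.3883] 87.7
green px [349. 293.] circ [ 0.3561 -0.1277  0.0762] rect [ 0.3539 -0.1289] [0.0678 0.069 ] 89.2
```

View pics/top0c.png

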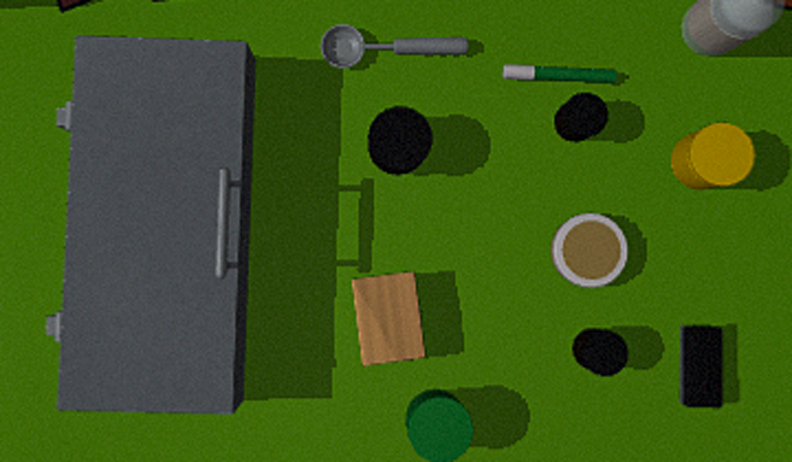

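The crop confirms it: the jar at crop (400,140) is the big dark one. The dark jars at (582,117) and (600,351) are smaller, and the dish is at (590,250). Next I need the case corners and handle.

```bash
python3 - <<'E'
from h import *
import pickle
f=pickle.load(open('top0.pkl','rb'));im=f['frame'];g=pickle.load(open('side0.pkl','rb'))
big=cv2.resize(im[105:300,165:275],None,fx=5,fy=3,interpolation=cv2.INTER_CUBIC)
big=np.clip(big.astype(float)*1.8,0,255).astype(np.uint8)
cv2.imwrite('pics/lid.png',big[:,:,::-1])
b=cv2.resize(g['frame'][200:380,145:375],None,fx=3.4,fy=3.3,interpolation=cv2.INTER_CUBIC)
cv2.imwrite('pics/lids.png',np.clip(b*1.3,0,255).astype(np.uint8)[:,:,::-1])
E
```

```text
(no output)
```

View pics/lid.png

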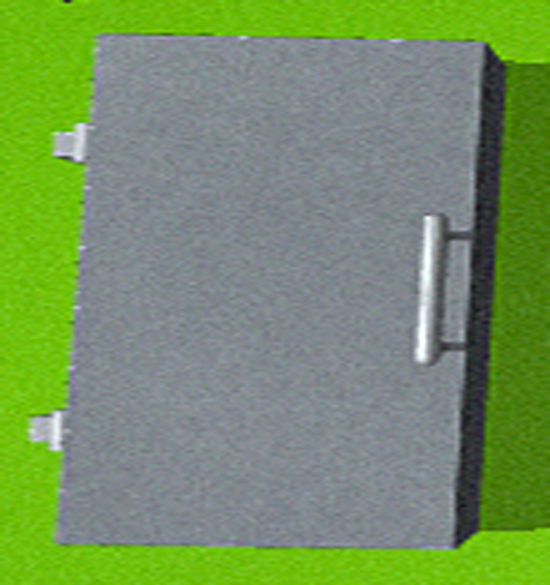

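View pics/lids.png

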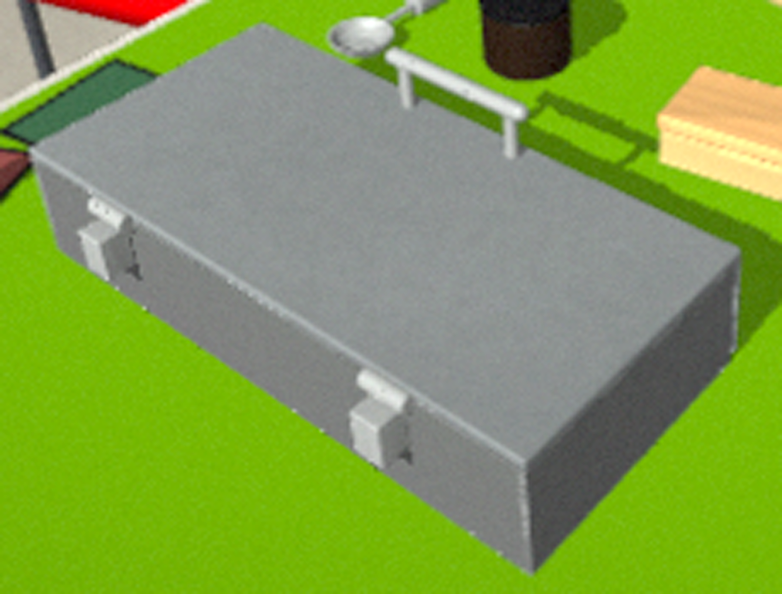

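```bash
python3 - <<'E'
from h import *
import pickle
f=pickle.load(open('top0.pkl','rb'));g=pickle.load(open('side0.pkl','rb'))
T=[(184.6,116.7),(262.4,119.3),(256.6,288),(176.2,286)]
S=[(154.4,245.5),(222.4,207.6),(362.6,275.8),(300,340.9)]
P=np.array([tri(f,a,g,b)[0] for a,b in zip(T,S)]);print(P.round(4))
for F,px in((f,T),(g,S)):
    Q=onz(F,px,.084);print(Q.round(4), Q.mean(0).round(4))
    # yaw: own y = back/front edge direction
    ey=(Q[3]-Q[0]+Q[2]-Q[1]);ey/=np.linalg.norm(ey); ex=(Q[0]-Q[1]+Q[3]-Q[2])
    print('own y dir yaw', np.arctan2(-ey[1],-ey[0]) , 'own x yaw',np.arctan2(ex[1],ex[0]), [np.linalg.norm(Q[i]-Q[(i+1)%4]).round(4) for i in range(4)])
for a,b in (((252,177),(259.7,215.8)),((249.8,226),(299.4,233.9))): print(tri(f,a,g,b), onz(f,a,.119))
E
```

```text
[[0.7692 0.249  0.0812]
 [0.7631 0.0701 0.0799]
 [0.3753 0.0845 0.081 ]
 [0.3815 0.2641 0.081 ]]
[[0.7688 0.2485 0.084 ]
 [0.7619 0.0695 0.084 ]
 [0.3751 0.0836 0.084 ]
 [0.3826 0.2635 0.084 ]] [0.5721 0.1663 0.084 ]
own y dir yaw -0.037697489181315214 own x yaw 1.5307483581793606 [np.float64(0.1791), np.float64(0.3871), np.float64(0.1801), np.float64(0.3865)]
[[0.7648 0.2505 0.084 ]
 [0.7579 0.0742 0.084 ]
 [0.3744 0.0879 0.084 ]
 [0.3792 0.2656 0.084 ]] [0.5691 0.1695 0.084 ]
own y dir yaw -0.03732783027534048 own x yaw 1.537744709278934 [np.float64(0.1765), np.float64(0.3837), np.float64(0.1777), np.float64(0.3859)]
(array([0.62318068, 0.08790542, 0.11999221]), np.float64(8.324240534909804e-06)) [[0.62330174 0.08806902 0.119     ]]
(array([0.51525181, 0.0922751 , 0.1213762 ]), np.float64(0.000994084751841551)) [[0.51561347 0.09297447 0.119     ]]
```

Case centre is about (0.572, 0.167), with own x at yaw 1.533. The handle is at (0.569, 0.090, 0.120). I'll move over the handle, with the jaws along case x.

Call:
{"method": "send_rows", "body": {"deltas": [[0.0854,0.026,0.028,0,-0.044],[0.0854,0.026,0.028,0,-0.044],[0.0854,0.026,0.028,0,-0.044],[0.0854,0.026,0.028,0,-0.044],[0.0854,0.026,0.028,0,-0.044],[0.0854,0.026,0.028,0,-0.044],[0.0854,0.026,0.028,0,-0.044],[0.0854,0.026,0.028,0,-0.044],[0.0854,0.026,0.028,0,-0.044],[0.0854,0.026,0.028,0,-0.044]], "force": 30}}

```text
time: 1.15
eef_pos: [0.5041, -0.2882, 0.2351]
ee_rot: [-3.137, 0.006, -0.07]
force: [1.3, 0.9, 0.7]
gripper_width: 0.0851
```

Call:
{"method": "send_rows", "body": {"deltas": [[0.0854,0.0065,0.038,-0.004,0.003],[0.0854,0.0065,0.038,-0.004,0.003],[0.0854,0.0065,0.038,-0.004,0.003],[0.0854,0.0065,0.038,-0.004,0.003],[0.0854,0.0065,0.038,-0.004,0.003],[0.0854,0.0065,0.038,-0.004,0.003],[0.0854,0.0065,0.038,-0.004,0.003],[0.0854,0.0065,0.038,-0.004,0.003],[0.0854,0.0065,0.038,-0.004,0.003],[0.0854,0,0,0,0]]}}

```text
time: 2.15
eef_pos: [0.5652, 0.0749, 0.1953]
ee_rot: [-3.133, 0.008, -0.035]
force: [0.5, 0.2, 0.4]
gripper_width: 0.0855
```

Call:
{"method": "send_rows", "body": {"deltas": [[0.0854,0.004,0.015,-0.01,0],[0.0854,0,0,-0.025,0],[0.0854,0,0,-0.025,0],[0.0854,0,0,-0.015,0],[0.0854,0,0,0,0]]}}

```text
time: 2.65
eef_pos: [0.5689, 0.0918, 0.1175]
ee_rot: [-3.133, 0.008, -0.031]
force: [0.3, 0.4, 0.1]
gripper_width: 0.0855
```

```bash
python3 - <<'E'
from h import *
s=arm.get_state(); print(s['eef_pos'],s['ee_rot'],s['force'],s['q'])
a=grab('side')['frame'];b=grab('wrist')['frame']
a=cv2.resize(a[100:300,150:400],(500,400),interpolation=cv2.INTER_CUBIC)
cv2.imwrite('pics/a1.png',a[:,:,::-1]);cv2.imwrite('pics/b1.png',b[:,:,::-1])
E
```

```text
[0.56893695 0.09175801 0.11749651] [-3.133116    0.008182   -0.03077834] [0.26974404 0.42848799 0.05857144] [-0.04328907  0.56134465 -0.23740586  1.78611144  0.15796679  0.81872784
 -1.95600728]
```

View pics/a1.png

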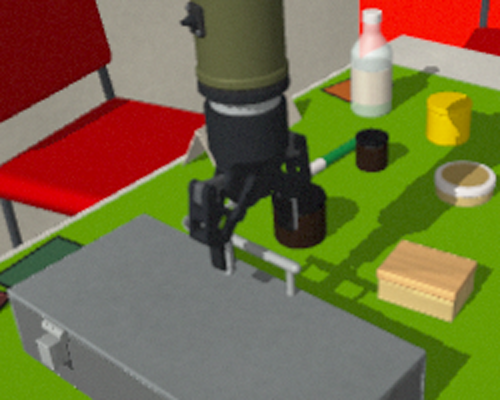

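View pics/b1.png

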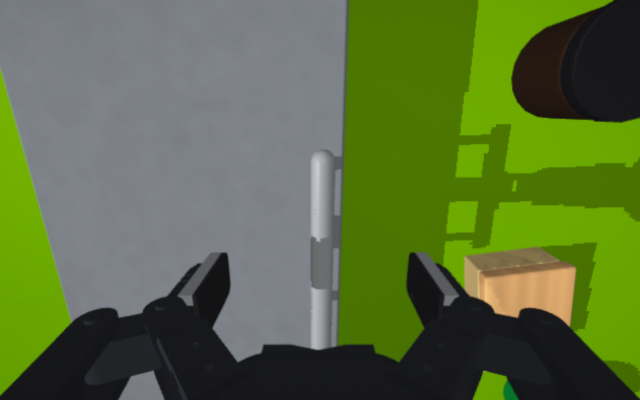

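Wrist view: the bar (col ~321) is centred between the pads. I'll lower and close on it.

Call:
{"method": "send_rows", "body": {"deltas": [[0.06,0,-0.002,-0.01,0],[0.0,0,0,0,0],[0.0,0,0,0,0],[0.0,0,0,0,0],[0.0,0,0,0,0],[0.0,0,0,0,0],[0.0,0,0,0,0],[0.0,0,0,0,0]], "force": 30}}

```text
time: 3.55
eef_pos: [0.5721, 0.0902, 0.1121]
ee_rot: [-3.131, -0.001, -0.032]
force: [0.4, 0.9, -1.3]
gripper_width: 0.0101
```

Call:
{"method": "send_rows", "body": {"deltas": [[0.0,0,0.005,0.0165,0],[0.0,0,0.007,0.016,0],[0.0,0,0.008,0.015,0],[0.0,0,0.01,0.0145,0],[0.0,0.001,0.011,0.013,0],[0.0,0.001,0.012,0.012,0],[0.0,0,0,0,0]]}}

```text
time: 4.25
eef_pos: [0.574, 0.1406, 0.1996]
ee_rot: [-3.136, 0.002, -0.035]
force: [1.2, 1.6, -4.3]
gripper_width: 0.0092
```

Call:
{"method": "send_rows", "body": {"deltas": [[0.0,0.0005,0.0145,0.011,0],[0.0,0.0005,0.0145,0.009,0],[0.0,0,0.0155,0.008,0],[0.0,0,0.0165,0.006,0],[0.0,0,0.0165,0.005,0],[0.0,0,0.017,0.003,0],[0.0,0,0,0,0]]}}

```text
time: 4.95
eef_pos: [0.5773, 0.2267, 0.243]
ee_rot: [3.133, -0.001, -0.045]
force: [0.8, -1.5, -0.7]
gripper_width: 0.0094
```

```bash
python3 - <<'E'
from h import *
s=arm.get_state(); print(s['eef_pos'],s['ee_rot'],s['force'],s['q'])
a=grab('side','a2.png')
E
```

```text
[0.57731622 0.22665606 0.24304994] [ 3.13333287e+00 -1.03400212e-03 -4.54834202e-02] [ 0.75771416 -1.45633288 -0.67098161] [-0.26260922  0.49956384 -0.25381658  1.50522149  0.1400947   1.15733899
 -2.15979499]
```

View pics/a2.png

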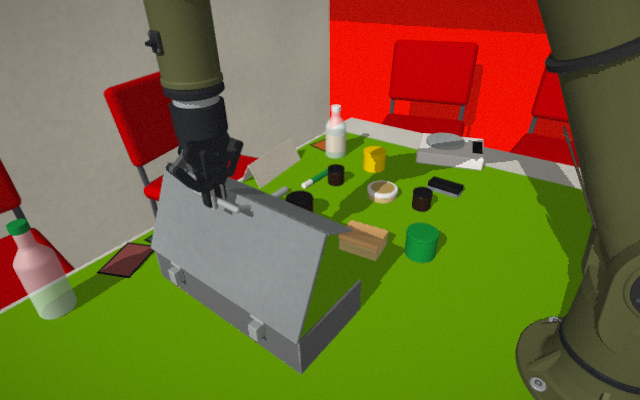

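Call:
{"method": "send_rows", "body": {"deltas": [[0.0,0.0005,0.018,0.0,0],[0.0,0.0005,0.0175,0,0],[0.0,0.0005,0.0175,-0.002,0],[0.0,0.0005,0.017,-0.004,0],[0.0,0,0.017,-0.005,0],[0.0,0,0.015,-0.006,0],[0.0,0,0.008,-0.004,0],[0.0,0,0,0,0]]}}

```text
time: 5.8
eef_pos: [0.5815, 0.3377, 0.2236]
ee_rot: [3.133, -0.006, -0.052]
force: [1.3, 0.7, 4.1]
gripper_width: 0.0095
```

Call:
{"method": "send_rows", "body": {"deltas": [[0.025,0,0.002,0,0],[0.025,0,0,0,0],[0.025,0,0,0,0]]}}

```text
time: 6.1
eef_pos: [0.5795, 0.3393, 0.2214]
ee_rot: [3.131, -0.0, -0.052]
force: [-1.1, 0.0, 0.4]
gripper_width: 0.025
```

```bash
python3 - <<'E'
from h import *
s=arm.get_state(); print(s['eef_pos'],s['ee_rot'],s['force'],s['gripper_width'])
a=grab('side','a3.png')
E
```

```text
[0.57949739 0.33932766 0.2214135 ] [ 3.13100337e+00 -2.80026804e-04 -5.23122431e-02] [-1.08737377  0.04486506  0.39424599] 0.02501351169050096
```

View pics/a3.png

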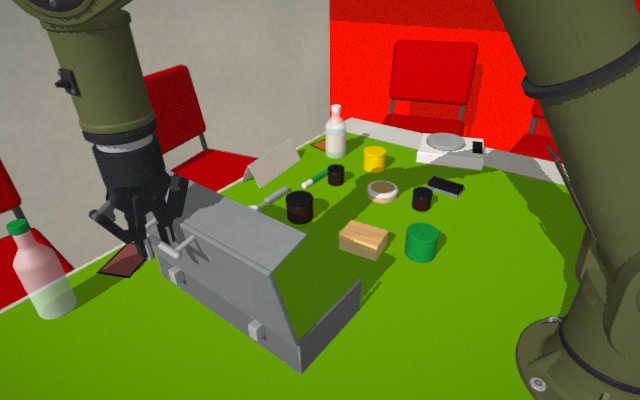

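Call:
{"method": "send_rows", "body": {"deltas": [[0.025,0,0,0.015,0],[0.025,0,0,0.02,0],[0.025,0,0,0.025,0],[0.025,0,0,0.03,0],[0.025,0,0,0.03,0],[0.025,0,0,0.01,0],[0.025,0,0,0,0]]}}

```text
time: 6.85
eef_pos: [0.5769, 0.335, 0.3537]
ee_rot: [3.126, 0.007, -0.056]
force: [0.3, 0.4, 0.3]
gripper_width: 0.0251
```

Call:
{"method": "send_rows", "body": {"deltas": [[0.04,0.006,-0.045,0,0.1],[0.04,0.006,-0.048,0,0.14],[0.04,0.006,-0.048,0,0.14],[0.04,0.006,-0.048,0,0.14],[0.04,0.006,-0.048,0,0.14],[0.04,0.006,-0.048,0,0.14],[0.04,0.006,-0.048,-0.005,0.14],[0.04,0.006,-0.048,-0.005,0.14],[0.04,0.006,-0.048,-0.005,0.14],[0.04,0.006,-0.045,-0.005,0.14]]}}

```text
time: 7.85
eef_pos: [0.6273, -0.1452, 0.3173]
ee_rot: [3.14, 0.023, 1.373]
force: [0.3, 0.6, -0.5]
gripper_width: 0.0402
```

Call:
{"method": "send_rows", "body": {"deltas": [[0.04,0.014,-0.02,-0.03,0.1],[0.04,0.013,-0.0,-0.03,0],[0.04,0,0,0,0]]}}

```text
time: 8.15
eef_pos: [0.6511, -0.1788, 0.2491]
ee_rot: [-3.136, 0.027, 1.468]
force: [-0.8, -0.4, -0.3]
gripper_width: 0.0402
```

```bash
cat >> h.py <<'E'
def wristcam():
    from scipy.spatial.transform import Rotation as Ro
    s=arm.get_state(); f=grab('wrist')
    T=np.eye(4);T[:3,:3]=Ro.from_euler('xyz',s['ee_rot']).as_matrix();T[:3,3]=s['eef_pos']
    M=np.linalg.inv(T@f['hand_eye']);f['R']=M[:3,:3];f['t']=M[:3,3]
    return s,f
E
python3 - <<'E'
from h import *
s,w=wristcam(); print(s['eef_pos'],s['ee_rot'],s['q'])
cv2.imwrite('pics/w4.png',w['frame'][:,:,::-1]); f=grab('top','t4.png')
# verify jar at predicted
for n,p in dict(jar=(.6604,-.0904,.062)).items(): print(n,proj(w,p))
for F,nm,z in((w,'wrist',.062),(f,'top',.062)):
    V=F['frame'].max(2)
    m=((V<40)).astype(np.uint8)
    m=cv2.morphologyEx(m,cv2.MORPH_OPEN,np.ones((3,3)))
    for c in cv2.findContours(m,cv2.RETR_EXTERNAL,cv2.CHAIN_APPROX_NONE)[0]:
        a=cv2.contourArea(c)
        if a<300: continue
        P=onz(F,c[:,0].astype(float),z)[:,:2].astype(np.float32)
        print(nm,a,c[:,0].mean(0).round(),np.round(cv2.minEnclosingCircle(P)[0],4),np.round(2*cv2.minEnclosingCircle(P)[1],4))
E
```

```text
[ 0.65113757 -0.17879988  0.24906683] [-3.13569947  0.02704132  1.46818496] [ 0.49479623  0.61293254 -0.51685309  1.33074293  0.32883033  1.28474027
 -0.14127859]
jar [[319.28960944  88.54586374]]
wrist 620.0 [575. 391.] [ 0.9825 -0.5269] 0.0826
wrist 909.0 [399. 383.] [ 0.7377 -0.4859] 0.1248
wrist 1743.5 [283. 369.] [ 0.5664 -0.4498] 0.2608
wrist 4557.0 [478. 361.] [ 0.8552 -0.4314] 0.2394
wrist 5696.5 [127. 368.] [ 0.3524 -0.3891] 0.328
wrist 1402.5 [165. 281.] [ 0.4504 -0.2945] 0.0783
wrist 757.0 [267. 288.] [ 0.5784 -0.3103] 0.1142
wrist 1389.0 [363. 279.] [ 0.6887 -0.3134] 0.128
wrist 3726.0 [323.  88.] [ 0.6638 -0.0918] 0.0678
top 3963.5 [516. 353.] [ 0.2212 -0.5148] 0.4167
top 417.5 [570. 268.] [ 0.4081 -0.6545] 0.1105
top 3968.0 [ 29. 226.] [0.5225 0.6205] 0.3471
top 659.5 [331. 163.] [ 0.6611 -0.0894] 0.0739
top 547.0 [385. 157.] [ 0.6803 -0.2108] 0.1326
top 2141.0 [205. 202.] [0.5744 0.1722] 0.4214
top 1043.5 [398.  83.] [ 0.863  -0.2559] 0.1978
```

View pics/w4.png

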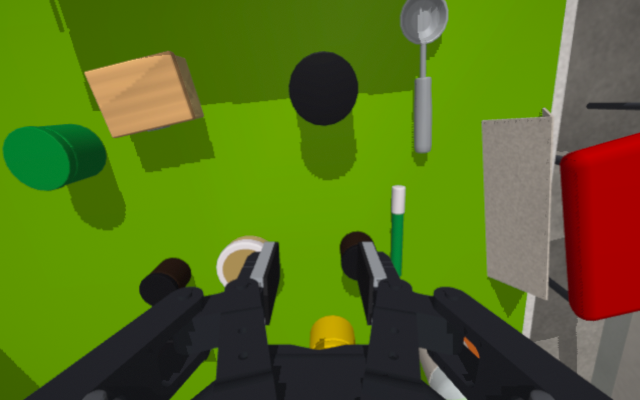

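View pics/t4.png

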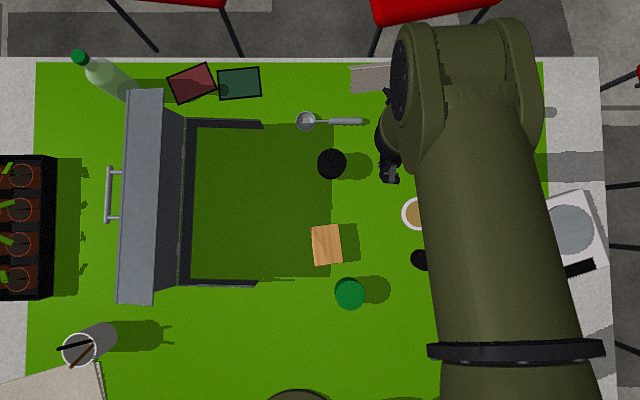

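Call:
{"method": "send_rows", "body": {"deltas": [[0.04,0.0015,0.012,-0.045,-0.005],[0.04,0.0015,0.011,-0.045,-0.005],[0.04,0,0,-0.045,0],[0.04,0,0,-0.045,0],[0.04,0,0,-0.035,0],[0.04,0,0,0,0]]}}

```text
time: 8.85
eef_pos: [0.6589, -0.147, 0.0469]
ee_rot: [3.121, 0.027, 1.463]
force: [-1.0, -0.4, 0.5]
gripper_width: 0.0399
```

Call:
{"method": "send_rows", "body": {"deltas": [[0.04,-0.005,-0.012,-0.014,0],[0.04,0,0,-0.014,0],[0.04,0,0,0,0]]}}

```text
time: 9.15
eef_pos: [0.6571, -0.1591, 0.0238]
ee_rot: [3.113, 0.028, 1.463]
force: [-0.2, 0.0, 0.7]
gripper_width: 0.0396
```

```bash
python3 - <<'E'
from h import *
s,w=wristcam(); print(s['eef_pos'],s['ee_rot'],s['force'])
cv2.imwrite('pics/w5.png',w['frame'][:,:,::-1])
a=grab('side')['frame'];cv2.imwrite('pics/a5.png',cv2.resize(a[120:270,200:450],(750,450),interpolation=cv2.INTER_CUBIC)[:,:,::-1])
E
```

```text
[ 0.65707271 -0.15913112  0.02380283] [3.11280457 0.02828873 1.46345229] [-0.23663977  0.01333309  0.69742057]
```

View pics/w5.png

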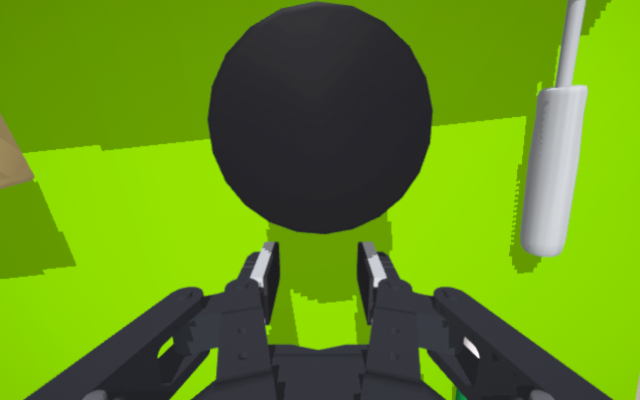

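View pics/a5.png

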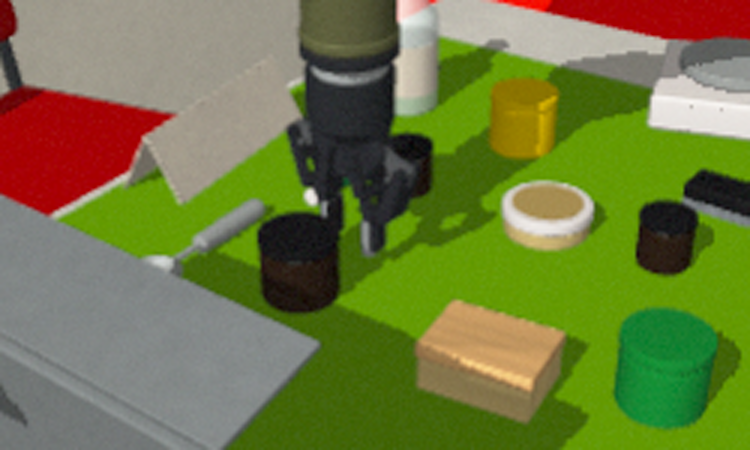

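Call:
{"method": "send_rows", "body": {"deltas": [[0.04,0.0015,0.012,-0.001,0],[0.04,0.0015,0.014,-0.001,0],[0.04,0.0015,0.014,0,0],[0.04,0.0015,0.014,0,0],[0.04,0.0015,0.014,0,0],[0.04,0.0015,0.014,0,0],[0.04,0.0015,0.014,0,0],[0.04,0.0015,0.014,0,0],[0.04,0.0015,0.014,0,0],[0.04,0.0015,0.012,0,0]]}}

```text
time: 10.25
eef_pos: [0.6748, -0.0116, 0.0257]
ee_rot: [3.108, 0.03, 1.463]
force: [-0.9, -0.5, -0.5]
gripper_width: 0.0397
```

```bash
python3 - <<'E'
from h import *
s,w=wristcam(); print(s['eef_pos'],s['ee_rot'],s['force'])
cv2.imwrite('pics/w6.png',w['frame'][:,:,::-1])
a=grab('side')['frame'];cv2.imwrite('pics/a6.png',cv2.resize(a[120:270,200:450],(750,450),interpolation=cv2.INTER_CUBIC)[:,:,::-1])
E
```

```text
[ 0.67476402 -0.01159067  0.02568408] [3.10783703 0.02968958 1.46312696] [-0.93528823 -0.48105975 -0.53403924]
```

View pics/w6.png

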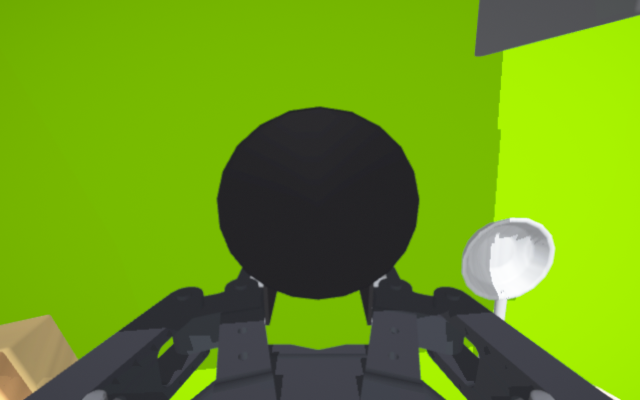

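View pics/a6.png

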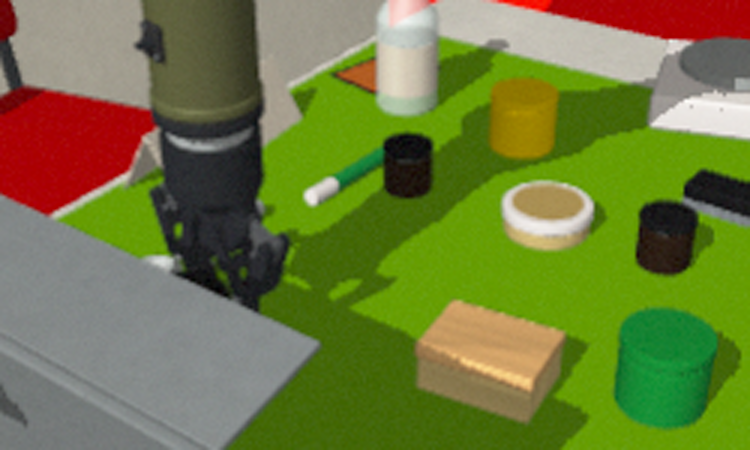

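Call:
{"method": "send_rows", "body": {"deltas": [[0.04,0.001,0.012,-0.001,0],[0.04,0.001,0.014,-0.001,0],[0.04,0.001,0.014,-0.001,0],[0.04,0.001,0.014,0,0],[0.04,0.001,0.014,0,0],[0.04,0.001,0.014,0,0],[0.04,0.001,0.013,0,0],[0.04,0.001,0.01,0,0],[0.04,0,0.005,0,0]]}}

```text
time: 11.25
eef_pos: [0.6839, 0.1066, 0.0234]
ee_rot: [3.106, 0.031, 1.462]
force: [0.5, -3.3, 1.9]
gripper_width: 0.0404
```

Call:
{"method": "send_rows", "body": {"deltas": [[0.04,-0.002,-0.025,0,0],[0.04,-0.01,-0.035,0.01,0],[0.05,-0.015,-0.035,0.03,0.01],[0.05,-0.027,-0.025,0.03,0.015],[0.05,-0.027,-0.025,0.03,0.015],[0.05,-0.027,-0.025,0.02,0.015],[0.05,-0.027,-0.025,0,0.015],[0.05,-0.027,-0.025,0,0],[0.05,-0.027,-0.025,0,0],[0.05,-0.02,-0.02,0,0]]}}

```text
time: 12.25
eef_pos: [0.4685, -0.1516, 0.1455]
ee_rot: [3.104, 0.021, 1.548]
force: [-0.0, 0.1, 0.4]
gripper_width: 0.0502
```

```bash
python3 - <<'E'
from h import *
s=arm.get_state();print(s['eef_pos'],s['ee_rot'],s['force']);f=grab('top','t7.png')
E
```

```text
[ 0.46849355 -0.15162239  0.14552629] [3.10379073 0.02060431 1.54798702] [-0.04712787  0.05331318  0.38879667]
```

View pics/t7.png

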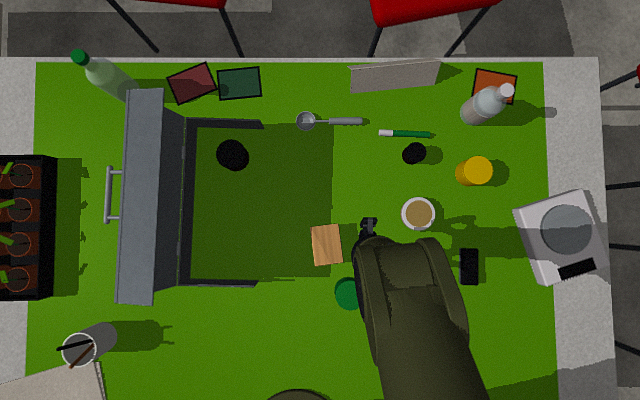

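Call:
{"method": "send_rows", "body": {"deltas": [[0.05,0.002,-0.002,-0.035,0],[0.05,0,0,-0.035,0],[0.05,0,0,-0.035,0],[0.05,0,0,-0.016,0],[0.05,0,0,0,0]]}}

```text
time: 12.8
eef_pos: [0.4681, -0.1581, 0.0221]
ee_rot: [3.101, 0.023, 1.538]
force: [0.3, 0.2, 0.6]
gripper_width: 0.0501
```

```bash
python3 - <<'E'
from h import *
s,w=wristcam(); print(s['eef_pos'],s['ee_rot'],s['force'])
cv2.imwrite('pics/w8.png',w['frame'][:,:,::-1])
a=grab('side')['frame'];cv2.imwrite('pics/a8.png',cv2.resize(a[120:270,250:500],(750,450),interpolation=cv2.INTER_CUBIC)[:,:,::-1])
E
```

```text
[ 0.46811845 -0.15808167  0.0221155 ] [3.10090497 0.02274717 1.53804244] [0.25104143 0.18488578 0.56082606]
```

View pics/w8.png

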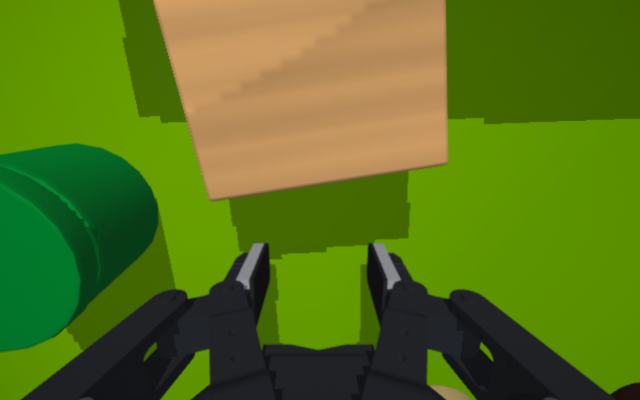

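View pics/a8.png

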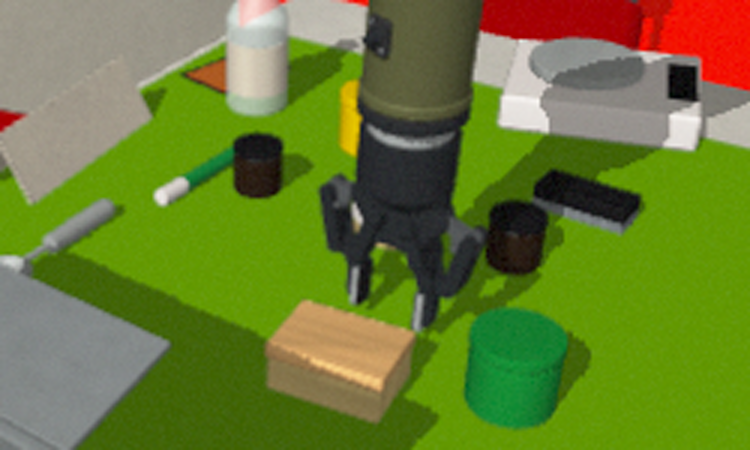

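Call:
{"method": "send_rows", "body": {"deltas": [[0.05,0.004,0.005,0,0],[0.05,0.001,0.012,0,0],[0.05,0,0.012,0,0],[0.05,0,0.012,0,0],[0.05,0,0.013,0,0],[0.05,0,0.014,0,0],[0.05,0,0.014,0,0],[0.05,0,0.014,0,0],[0.05,0,0.014,0,0],[0.05,0,0.01,0,0]]}}

```text
time: 13.9
eef_pos: [0.4779, -0.0272, 0.0316]
ee_rot: [3.085, 0.025, 1.539]
force: [0.3, -0.3, -0.1]
gripper_width: 0.05
```

```bash
python3 - <<'E'
from h import *
s,w=wristcam(); print(s['eef_pos'],s['ee_rot'],s['force'])
cv2.imwrite('pics/w9.png',w['frame'][:,:,::-1])
E
```

```text
[ 0.47791424 -0.02724887  0.03158554] [3.08528258 0.02477685 1.53898411] [ 0.29039491 -0.26486244 -0.13973918]
```

View pics/w9.png

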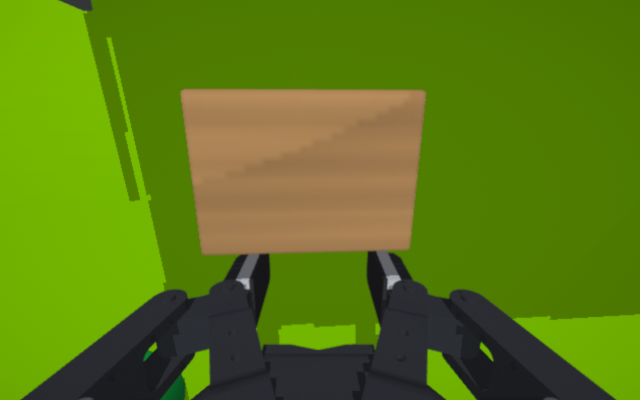

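Call:
{"method": "send_rows", "body": {"deltas": [[0.05,-0.001,0.008,-0.003,0],[0.05,-0.001,0.013,-0.003,0],[0.05,-0.001,0.014,-0.003,0],[0.05,-0.001,0.014,-0.002,0],[0.05,-0.001,0.014,-0.001,0],[0.05,-0.001,0.014,-0.001,0],[0.05,-0.001,0.014,-0.001,0],[0.05,-0.001,0.014,-0.001,0],[0.05,-0.001,0.013,0,0],[0.05,0,0.008,0,0]]}}

```text
time: 14.95
eef_pos: [0.4699, 0.1022, 0.0199]
ee_rot: [3.079, 0.029, 1.536]
force: [-0.6, -1.2, -0.1]
gripper_width: 0.0498
```

```bash
python3 - <<'E'
from h import *
s,w=wristcam(); print(s['eef_pos'],s['ee_rot'],s['force'])
cv2.imwrite('pics/w10.png',w['frame'][:,:,::-1])
E
```

```text
[0.46987406 0.10220398 0.01990296] [3.07869312 0.02922294 1.53577833] [-0.59754952 -1.20883809 -0.13763736]
```

View pics/w10.png

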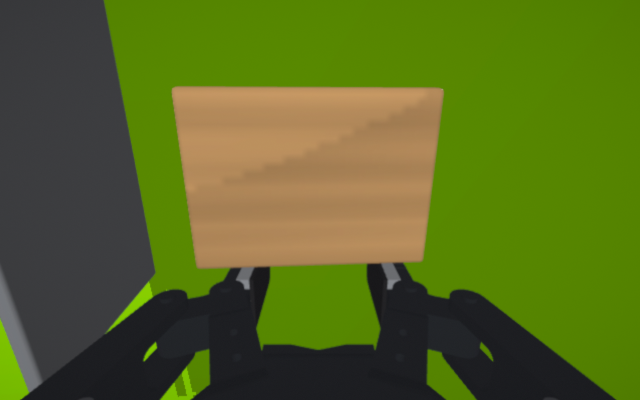

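Call:
{"method": "send_rows", "body": {"deltas": [[0.05,0,0.009,0,0],[0.05,0,0,0,0],[0.05,0,-0.025,0.002,0],[0.05,0,-0.04,0.02,0],[0.05,0.005,-0.045,0.035,-0.01],[0.05,0.008,-0.045,0.035,-0.01],[0.05,0.008,-0.045,0.03,-0.01],[0.05,0.008,-0.045,0,-0.01],[0.05,0.008,-0.045,0,0],[0.05,0.008,-0.045,0,0]]}}

```text
time: 16.0
eef_pos: [0.5123, -0.2132, 0.137]
ee_rot: [3.075, 0.026, 1.508]
force: [0.5, 1.1, -0.1]
gripper_width: 0.05
```

Call:
{"method": "send_rows", "body": {"deltas": [[0.05,0.006,-0.04,0,0],[0.05,0.006,-0.04,0,0],[0.05,0.006,-0.04,0,0],[0.05,0.004,-0.035,0,0],[0.05,0,0,0,0]]}}

```text
time: 16.5
eef_pos: [0.5298, -0.3873, 0.1363]
ee_rot: [3.076, 0.031, 1.492]
force: [-0.6, -0.5, 0.4]
gripper_width: 0.0498
```

```bash
python3 - <<'E'
from h import *
s,w=wristcam(); print(s['eef_pos'],s['ee_rot'],s['force'])
cv2.imwrite('pics/w11.png',w['frame'][:,:,::-1]); f=grab('top','t11.png')
E
```

```text
[ 0.52976592 -0.38725842  0.13627772] [3.07551081 0.03109361 1.49244061] [-0.56100404 -0.49509526  0.37757417]
```

View pics/w11.png

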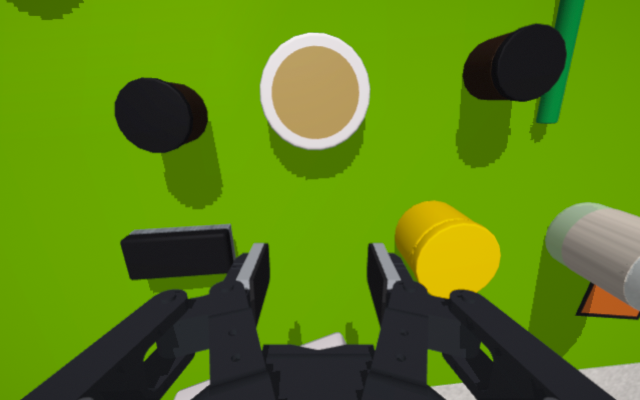

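View pics/t11.png

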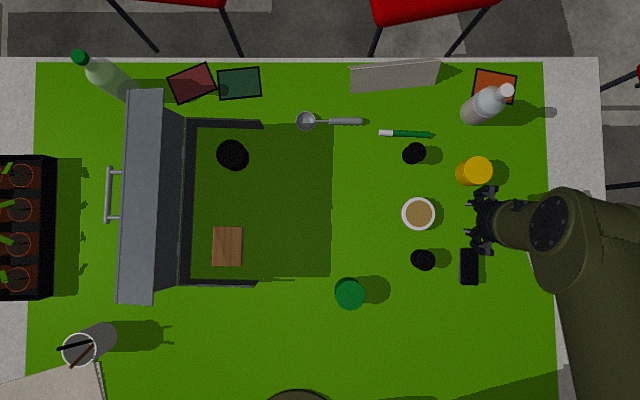

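Call:
{"method": "send_rows", "body": {"deltas": [[0.05,0.004,0.015,-0.03,0],[0.05,0,0,-0.035,0],[0.05,0,0,-0.035,0],[0.05,0,0,-0.017,0],[0.05,0,0,0,0]]}}

```text
time: 17.1
eef_pos: [0.5363, -0.3574, 0.0185]
ee_rot: [3.072, 0.025, 1.506]
force: [0.0, -0.5, 0.1]
gripper_width: 0.05
```

```bash
python3 - <<'E'
from h import *
s,w=wristcam(); print(s['eef_pos'],s['ee_rot'],s['force'])
cv2.imwrite('pics/w12.png',w['frame'][:,:,::-1])
a=grab('side')['frame'];cv2.imwrite('pics/a12.png',cv2.resize(a[90:240,300:550],(750,450),interpolation=cv2.INTER_CUBIC)[:,:,::-1])
E
```

```text
[ 0.53625615 -0.35741818  0.01848964] [3.07184878 0.0247299  1.50566186] [ 0.039974  -0.5003447  0.0694487]
```

View pics/w12.png

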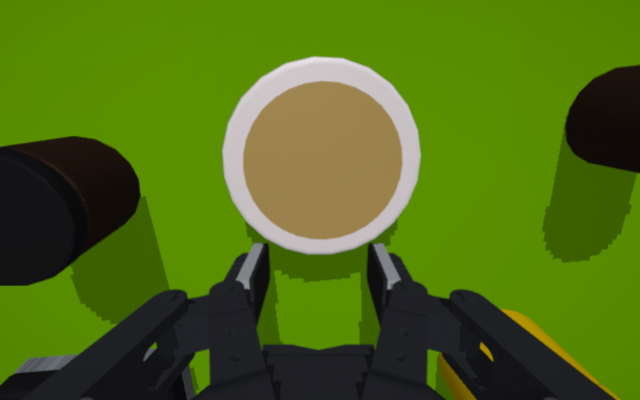

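View pics/a12.png

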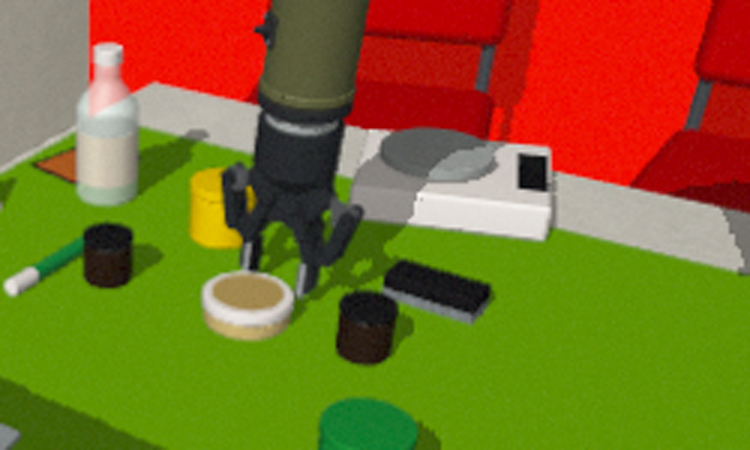

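Call:
{"method": "send_rows", "body": {"deltas": [[0.05,0.001,0.012,-0.001,0],[0.05,0.001,0.014,-0.001,0],[0.05,0.0015,0.016,-0.001,0],[0.05,0.0015,0.018,-0.001,0],[0.05,0.0015,0.018,-0.0005,0],[0.05,0.0015,0.018,-0.0005,0],[0.05,0.0015,0.018,-0.0005,0],[0.05,0.0015,0.018,0,0],[0.05,0.0015,0.016,0,0],[0.05,0.0015,0.012,0,0]]}}

```text
time: 18.2
eef_pos: [0.5557, -0.1821, 0.0245]
ee_rot: [3.056, 0.029, 1.509]
force: [-0.0, -0.9, -0.1]
gripper_width: 0.0501
```

```bash
python3 - <<'E'
from h import *
s,w=wristcam(); print(s['eef_pos'],s['ee_rot'],s['force'])
cv2.imwrite('pics/w13.png',w['frame'][:,:,::-1])
E
```

```text
[ 0.55569318 -0.1820844   0.02445162] [3.05560841 0.02908186 1.50920426] [-0.00947753 -0.85621808 -0.11789702]
```

View pics/w13.png

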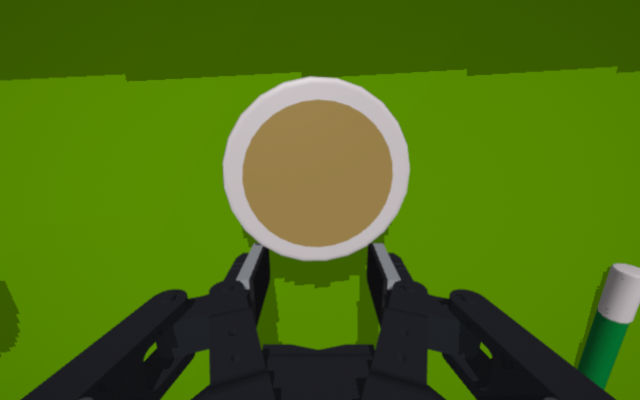

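Dish is centred in the fingers, but z has crept up to 24 mm. I'll lower before going on.

Call:
{"method": "send_rows", "body": {"deltas": [[0.05,0,0,-0.005,0],[0.05,0,0.002,-0.005,0],[0.05,0.001,0.012,-0.0015,0],[0.05,0.001,0.015,-0.0015,0],[0.05,0.001,0.016,-0.0015,0],[0.05,0.001,0.016,-0.0015,0],[0.05,0.001,0.016,-0.0015,0],[0.05,0.001,0.014,-0.0015,0],[0.05,0.001,0.01,-0.001,0]]}}

```text
time: 19.15
eef_pos: [0.5653, -0.0902, 0.0078]
ee_rot: [3.047, 0.045, 1.493]
force: [-1.5, -5.8, 10.6]
gripper_width: 0.0501
```

```bash
python3 - <<'E'
from h import *
s,w=wristcam(); print(s['eef_pos'],s['ee_rot'],s['force'])
cv2.imwrite('pics/w14.png',w['frame'][:,:,::-1])
E
```

```text
[ 0.5652705  -0.09017456  0.00781404] [3.04748822 0.04508879 1.49307495] [-1.46529369 -5.83047296 10.59852563]
```

View pics/w14.png

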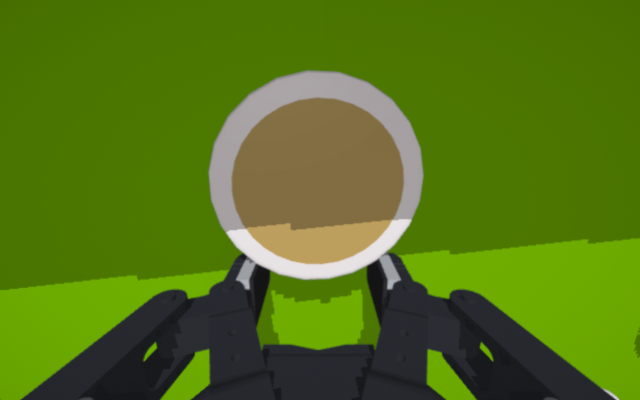

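Overcorrected: the tips are touching the desk with about 10 N. I'll raise 7 mm and carry on.

Call:
{"method": "send_rows", "body": {"deltas": [[0.05,0,-0.002,0.004,0],[0.05,0,0.002,0.004,0],[0.05,0.001,0.01,0,0],[0.05,0.001,0.014,0,0],[0.05,0.001,0.014,0,0],[0.05,0.001,0.015,0,0],[0.05,0.001,0.015,0,0],[0.05,0.001,0.012,0,0]]}}

```text
time: 20.0
eef_pos: [0.5709, -0.0022, 0.0153]
ee_rot: [3.048, 0.043, 1.49]
force: [-0.3, -1.5, 1.4]
gripper_width: 0.0501
```

Call:
{"method": "send_rows", "body": {"deltas": [[0.05,0.0005,0.01,0,0],[0.05,0.0005,0.013,0,0],[0.05,0.0005,0.013,0,0],[0.05,0.0005,0.013,0,0],[0.05,0.0005,0.013,0,0],[0.05,0.0005,0.013,0,0],[0.05,0.0005,0.012,0,0],[0.05,0,0.008,0,0]]}}

```text
time: 20.8
eef_pos: [0.5741, 0.1029, 0.0149]
ee_rot: [3.049, 0.042, 1.492]
force: [-0.2, -1.9, 1.7]
gripper_width: 0.0501
```

```bash
python3 - <<'E'
from h import *
s,w=wristcam(); print(s['eef_pos'],s['ee_rot'],s['force'])
cv2.imwrite('pics/w15.png',w['frame'][:,:,::-1])
E
```

```text
[0.57411849 0.10287516 0.01490708] [3.04917536 0.04240176 1.49171969] [-0.1965724  -1.93416507  1.74266363]
```

View pics/w15.png

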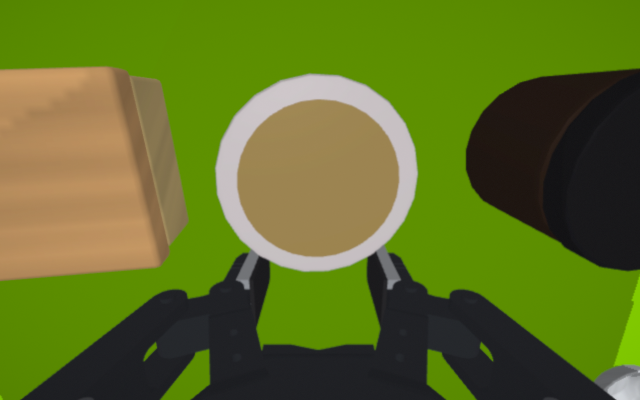

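Dish is between box and jar with gaps both sides. I'll back out and check from above.

Call:
{"method": "send_rows", "body": {"deltas": [[0.05,0,-0.015,0.001,0],[0.05,-0.001,-0.03,0.003,0],[0.05,0,-0.04,0.01,0],[0.05,0,-0.045,0.03,0],[0.05,0,-0.045,0.03,0],[0.05,0,-0.045,0.04,0],[0.05,-0.01,-0.045,0.04,0],[0.05,-0.01,-0.045,0.04,0],[0.05,-0.01,-0.045,0.02,0],[0.05,0,0,0,0]]}}

```text
time: 21.85
eef_pos: [0.5378, -0.232, 0.2005]
ee_rot: [3.056, 0.046, 1.487]
force: [-0.2, 0.2, -0.4]
gripper_width: 0.0501
```

```bash
python3 - <<'E'
from h import *
s=arm.get_state(); print(s['eef_pos'],s['force'])
f=grab('top','t16.png'); g=grab('side','a16.png')
ex=np.array([.0377,.9993]);ey=np.array([-.9993,.0377]);c0=np.array([.5715,.167])
own=lambda P:np.c_[(P-c0)@ex,(P-c0)@ey]
im=f['frame'];hsv=cv2.cvtColor(im,cv2.COLOR_RGB2HSV);H,S,V=[hsv[...,i].astype(int) for i in range(3)]
print(im[155,232],im[245,227],im[205,230])
def rep(m,box,z,nm):
    x0,y0,x1,y1=box;mm=np.zeros((400,640),np.uint8);mm[y0:y1,x0:x1]=m[y0:y1,x0:x1]
    mm=cv2.morphologyEx(mm,cv2.MORPH_OPEN,np.ones((3,3)))
    for c in cv2.findContours(mm,cv2.RETR_EXTERNAL,cv2.CHAIN_APPROX_NONE)[0]:
        if cv2.contourArea(c)<150: continue
        P=own(onz(f,c[:,0].astype(float),z)[:,:2]).astype(np.float32)
        cc,r=cv2.minEnclosingCircle(P);R=cv2.minAreaRect(P)
        print(nm,c[:,0].mean(0).round(),'own circ',np.round(cc,4),round(2*r,4),'rect',np.round(R[0],4),np.round(R[1],4),round(R[2],1),'min own x',P[:,0].min().round(4))
notgreen=~((H>30)&(H<60)&(S>120))
rep((V<22),(200,130,262,180),.062,'jar')
rep(notgreen&(V>25),(195,215,262,275),.042,'box')
rep(notgreen&(V>25),(195,180,270,225),.028,'dish')
E
```

```text
[ 0.53780976 -0.23199954  0.20048413] [-0.18972851  0.15175337 -0.39322587]
[ 7 14  8] [102  71  39] [88 75 44]
jar [232. 155.] own circ [-0.0185 -0.1109] 0.0795 rect [-0.0189 -0.1113] [0.0666 0.0792] 40.3 min own x -0.0565
box [227. 246.] own circ [-0.011   0.1035] 0.117 rect [-0.0118  0.1036] [0.0745 0.0947] 0.2 min own x -0.0491
dish [233. 201.] own circ [-0.0179 -0.0054] 0.0853 rect [-0.0178 -0.0061] [0.0827 0.0808] 1.6 min own x -0.0594
```

View pics/t16.png

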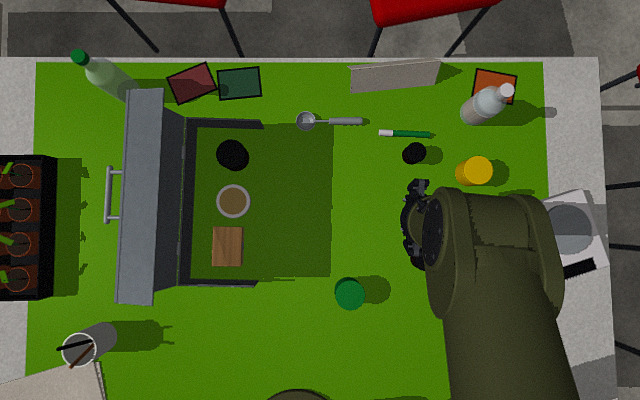

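View pics/a16.png

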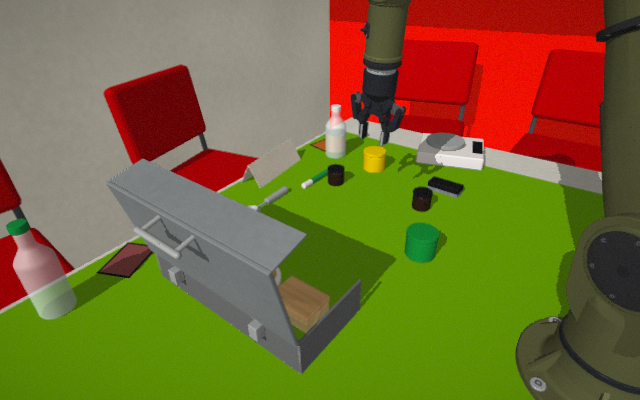

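All three are inside, at least 25 mm behind the front plane. One numeric check of the lid angle from the handle, then I hand in.

```bash
python3 - <<'E'
from h import *
f=grab('top');g=grab('side')
P=[.5715,.167]+np.array([.0377,.9993])*.17
print('expected handle px on stop: top',proj(f,[P[0],P[1],.230]),'side',proj(g,[P[0],P[1],.230]))
p,e=tri(f,(108.5,195),g,(158,236)); print(p,e,'lid', np.arctan2(p[2]-.076,-(p[1]-.257))-.2505)
s=arm.get_state(); print(s['joint_vel'].round(3), s['force'])
arm.job_done()
E
```

```text
expected handle px on stop: top [[108.72883177 195.34445619]] side [[157.66023794 241.80975998]]
[0.57830705 0.33335931 0.23798868] 0.0009902119224343034 lid 1.7607923966145844
[-0.027  0.009 -0.011  0.002 -0.002  0.    -0.   ] [ 0.67635118 -0.03699958 -1.10698741]
the job is handed in; nothing more can be done
```

The lid is open on its stop and the soil jar, seed dish and seed box are inside the case. The job was handed in at about 22 s of the 72 s allowed. I gripped the handle, swung the lid back and released it there. Each object was then pushed along the desk with the spread fingertips, never gripped or lifted.

**Objects:** in the last top view, the foremost points sit at case x of -57 mm (jar), -59 mm (dish) and -49 mm (box), against the -85 mm limit. All three were between the side walls with gaps between them.

**Lid:** triangulating the handle from the two views gave about 1.76 rad, above the 1.72 needed. That is a little under the nominal 1.8. The handle in the top view matched its predicted place on the stop within a pixel, but in the side view my hand-picked point was 6 px off the prediction.

**Other things on the desk:** they looked unmoved in the pictures, but I did not measure them again at the end. The arm was clear of everything at hand-in.

**What went off plan:** while pushing the dish, I overcorrected the height and the fingertips pressed on the desk with about 11 N. I raised them and carried on. The tool also picked up a tilt of about 0.09 rad over the moves, with no visible effect.

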